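# Lay the oak down against the bench hook's stop

### The arm

A 6-joint arm with a two-finger parallel gripper is mounted at the origin on a cart in front of the work surface, level with it; the furniture and walls round the work are solid. World frame = base frame: x ahead of the robot, y to its left, z up, the work surface at z = 0. Lengths are in m, angles in rad, forces in N, time in s.
With the tool pointing down it reaches from about 0.325 to 0.9 m from the base axis. Payload 6.1 kg.
Tool frame: the origin (TCP) lies at the very end of the fingers, on their centre line; the grasp point (between the pads) lies 19 mm behind it; z points along the fingers, y is the line along which they close (so a half turn about z gives the same grasp; the last joint's range is limited). The gripper opens to 87 mm and grips with 3 to 60 N. Pads are 19 mm wide; open, the fingers measure 117 mm over their backs; the gripper's body (75 mm by 190 mm) begins 51 mm behind the grasp point.
Start: joints at [1.071, 0.22, 1.526, -0, 1.395, -0.126], TCP at [0.228, 0.582, 0.223] pointing down, gripper open.
Joint ranges: [-2.98, 2.98], [-0.91, 2.08], [0.09, 2.57], [-1.24, 4.39], [0.2, 2.65], [-2.68, 2.68]. Speed limits (rad/s): [2.57, 2.57, 3.01, 3.14, 3.14, 3.14].

### API

Orientations are given as a rotation vector (axis times angle).
In Python, from workcell import * gives the robot as it stands.
- The arm moves only by the tool arm_command, never from a script. Its argument "moves" is a list of rows, each a list of 7 numbers: the shift along the tool's x, y, z in units of 75 cm (1.0 is 75 cm), then the turn, a rotation vector about the tool's x, y, z in units of 180 degrees (1.0 is 180 degrees), then the opening, from -1 (shut) to 1 (fully open), so that 0 is half open. A call has exactly 5 rows; each row is the pose to reach, as a shift and turn from the pose commanded when the call began, along the tool's axes at that moment, turning the shorter way round; what a row does not reach only later rows make up. A row lasts 1/8 s, in which the tool goes at most 62.5 mm and 10.7 degrees, less where a joint would pass 70% of its speed; a pose out of reach is approached as far as the arm can. A call with a number of a shift or a turn outside -1 to 1 is refused whole. A call with a gripper value outside its range is refused whole. The fingers move at their own pace and stop on an object; "newtons" is the grip in N (left out, the last holds). Time passes only in rows, so rows that repeat a pose let the fingers close, or fill a call up. It gives the time, the measured TCP pose, the force, the opening and the grip force at its end, in the units of the state.
- observe(): the state, without advancing time (a new reading comes with each control period).
- get_image(name): name is "scene" or "top" or "wrist"; returns (picture, depth): 420x560x3 uint8, red, green, blue; 420x560 float32, m along the optical axis (not along the pixel's ray), 0 where there is no reading.
- get_calibration(name): a dict with "vfov" (degrees; the focal length in pixels is half the picture's height over the tangent of half this angle, whatever the lens; pixels are square), "cx", "cy" (the principal point, pixels), "distortion" ([k1, k2, p1, p2, k3] as OpenCV has them; the pictures are not rectified), "R" (3x3) and "t" (3): a world point X has camera coordinates R X + t; the wrist camera has in their place "tool_from_camera" (4x4, takes a point from camera to tool coordinates, whose origin is the TCP and whose axes are the flange's). Camera axes: x right, y down, z forward; pixel columns grow to the right and rows downward; lengths in m; the calibration is good to about 2 mm. A picture is of the moment at which its call begins: read the wrist's pose just before it. get_calibration takes no time and is no camera call.
- sign_off(): hands the job in; it is judged then, once.
Trained networks look in the newest picture that a camera, given by its name, has taken for a name from the list of things; names that differ only in an ending like _2 or _b are one class to them, and where a whole thing is asked for, a point or a joint stands for the part that bears it (a point fixed in the world has none). Each returns a list of dicts, best first, with "conf" (0 to 1); they miss things now and then, are a little off and sometimes report something else, mostly with a low value. They report only what shows in the picture. A call takes as long as a camera call.
- look_for(name, camera): "position" ([x, y, z] in m, in world coordinates, good to about 4 mm: the middle of the surface that is visible of it).
- place_of(name, camera): "position" ([x, y, z] in m, in world coordinates, good to about 4 mm: a listed point, or the origin of a listed thing).
The state is a dict: "time": time; "joints": joint angles; "qvel": joint speeds; "tau": joint torques, N m; "ee_pos": TCP position; "orientation": TCP orientation; "force": force on the tool from outside, world axes, zero at the start; "ft_torque": the same for the moment, N m; "opening": opening from 0.0 (shut) to 1.0 (fully open); "grasp_force": force on a finger pad.
Only numpy, scipy, OpenCV 4.12 (cv2) and the standard library are available. Lean on these libraries where they do the work, as an engineer would, in place of code of your own. Each camera call takes 0.05 s, during which the arm holds its last target. There are 200 camera calls.

### The job

The oak offcut has been left standing on end on the bench hook. Push it over so that it lies flat on the hook's board, lengthwise along the stop; once it lies there, push it sideways until it is snug against the stop all along, ready for sawing. Only push it, never lift it, and leave the other tools and offcuts alone.

Things in the scene. Friction and masses are not known exactly. Their poses are not given: they have to be found in the camera images.
- hook: Bench hook, held fast (it never moves): light wooden board 132 mm (own x) by 180 mm (own y), 18 mm thick, with a stop bar along its far edge. Origin: centre of the board's underside, on the bench. Own z is up, own x points to the stop (away from the robot, up to 0.35 rad to either side), own y runs along the stop. Board top: 18 mm up, free from x = -66 to x = +30 mm.
- stop_face (a point): Middle of the stop bar's near face (towards the robot), on the hook at x = 30, y = -9, z = 33 mm. The face is the plane x = +30 mm; it runs from y = -88 to y = +70 mm and rises from 18 to 48 mm above the bench.
- oak: Oak offcut, loose yellow-brown block, 45 (own x) x 120 (own y, length) x 32 mm (own z), 0.09 to 0.18 kg. Origin: centre of its 45 x 120 mm face at own z = 0. It starts upright on the board near the hook's -y end: own y up, own x along the hook's x, own z to the hook's -y (within 0.1 rad); its centre lies 26 to 36 mm from the hook's origin towards -x and 36 to 60 mm towards -y.
- oak_centre (a point): Centre of the oak block's volume: 60 mm above the board while it stands, 16 mm when it lies on a wide face, then 22.5 mm from the stop's face when snug.
- oak_top (a point): Middle of the oak block's upper end (45 x 32 mm), 138 mm above the bench at the start. Pushed near here along the hook's +y, the block tips freely and lands on its z = 0 face with nearly all its length on the board, leaving a gap of roughly 15 to 55 mm to the stop.
- walnut: Bystander: dark brown walnut offcut, 60 x 70 x 22 mm, flat on the bench about 170 mm from the hook's centre on its +y side. Origin: centre of its underside.
- pencil: Bystander: red carpenter's pencil, 156 x 15 x 8 mm, flat on the bench about 135 mm from the hook's centre on its -y side, roughly along the hook's x. Origin: centre of its underside.
- saw: Bystander: tenon saw with brown handle, 366 x 122 x 21 mm, flat on the bench at the left. Origin: centre of its underside.
- plane: Bystander: iron block plane, 157 x 44 x 43 mm, standing on the bench at the right. Origin: centre of its underside.
- sander: Bystander: cork sanding block, 112 x 64 x 34 mm, on the bench at the right. Origin: centre of its underside.

How it is judged:
By the outcome, as a careful person would: the job done as asked, in the order asked, and still so for the second after the job is handed in, with the robot touching nothing.
It also fails if it takes over 43 s, if anything falls off the work surface, if the arm or the gripper's body presses on something with over 40 N, if the wrist force passes 120 N, or if a joint passes its speed limit or range.

## Working session

There is one attempt and no reset: what is moved stays moved. The work goes in short steps, Python scripts to look and compute and a tool call to move; the robot and the scene stay as the last step left them, time stands still between calls to the robot, and variables do not carry over. Pictures are saved under pics/ and viewed, at most 10 in all, crops included, and the job is handed in when it is done.

Besides the shell and the picture viewer there is one more tool, called as name(argument=value, ...), one argument or row to a line, values as JSON. arm_command: Moves the arm, as the interface text tells. Shifts and turns lie within -1 to 1; 1 stands for 75 cm of shift or 180 degrees of turn. Its arguments: {"type":"object","properties":{"moves":{"type":"array","items":{"type":"array","items":{"type":"number"}}},"newtons":{"type":"number"}},"required":["moves"]}

```bash
mkdir -p pics; ls; cat > h.py <<'E'
from workcell import *
import numpy as np, cv2
from scipy.spatial.transform import Rotation as Ro
def save(cam,fn):
    p,d=get_image(cam); cv2.imwrite('pics/'+fn,p[:,:,::-1]); return p,d
def cloud(cam,d):
    c=get_calibration(cam); h,w=d.shape; f=h/2/np.tan(np.radians(c['vfov'])/2)
    K=np.array([[f,0,c['cx']],[0,f,c['cy']],[0,0,1]])
    u,v=np.meshgrid(np.arange(w),np.arange(h))
    n=cv2.undistortPoints(np.stack([u,v],-1).reshape(-1,1,2).astype(float),K,np.array(c['distortion'],float)).reshape(h,w,2)
    P=np.dstack([n[...,0]*d,n[...,1]*d,d])
    X=(P-np.array(c['t']))@np.array(c['R'])
    X[d<=0]=np.nan
    return X
E
python3 - <<'E'
from h import *
s=observe(); print(s['time'],s['ee_pos'],s['orientation'],s['force'],s['opening'])
p,d=save('top','t0.png'); X=cloud('top',d); np.save('X0.npy',X)
for n in ['hook','stop_face','oak','oak_top','oak_centre','walnut','pencil']:
    print(n,[(np.round(r['position'],4),round(r['conf'],2)) for r in place_of(n,'top')[:2]])
p,d=save('scene','s0.png')
for n in ['hook','stop_face','oak_top','oak_centre']:
    print(n,[(np.round(r['position'],4),round(r['conf'],2)) for r in place_of(n,'scene')[:2]])
E
```

```text
pics
0.0 [0.22790714 0.58128264 0.22143843] [-5.83591966e-01 -3.08629599e+00  2.93780179e-03] [-0.54143728  0.35822805  0.10844245] 0.9985775161541641
hook [(array([ 5.528e-01, -5.710e-02, -3.000e-04]), 0.83)]
stop_face [(array([ 0.5828, -0.058 ,  0.0348]), 0.57)]
oak [(array([ 0.5296, -0.082 ,  0.0791]), 0.91), (array([ 0.5539, -0.0565,  0.002 ]), 0.56)]
oak_top [(array([ 0.5294, -0.1008,  0.1389]), 0.8)]
oak_centre [(array([ 0.5342, -0.0947,  0.077 ]), 0.65)]
walnut [(array([0.4919, 0.1059, 0.0016]), 0.75)]
pencil []
hook [(array([ 0.5537, -0.0552,  0.0022]), 0.66)]
stop_face [(array([ 0.5825, -0.0562,  0.0327]), 0.66), (array([ 0.5376, -0.0959,  0.0804]), 0.44)]
oak_top [(array([ 0.5346, -0.0968,  0.1361]), 0.57), (array([ 0.626 , -0.3501,  0.0019]), 0.17)]
oak_centre [(array([ 0.5351, -0.0957,  0.0814]), 0.74)]
```

View pics/t0.png

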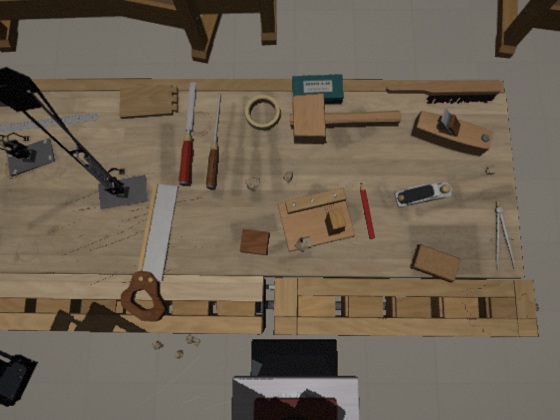

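View pics/s0.png

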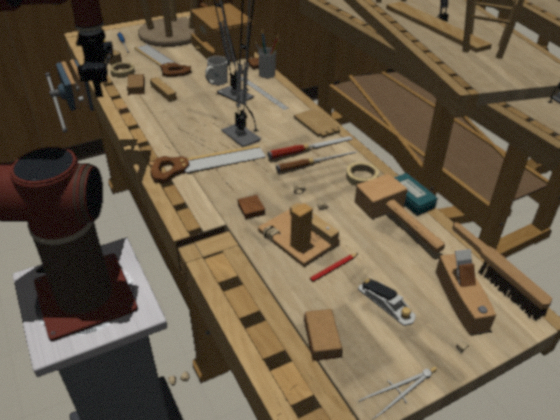

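The top view shows the hook around (316,220), with the oak standing on it at (337,217), the pencil at (368,212) and the walnut at (255,242). The scene view agrees, with the oak upright near (300,228). Next I'll fit the yaw and positions from depth.

```bash
python3 - <<'E'
from h import *
X=np.load('X0.npy')
m0=(abs(X[...,0]-.55)<.13)&(abs(X[...,1]+.057)<.13)
def rect(a,b,nm):
    m=m0&(X[...,2]>a)&(X[...,2]<b); P=X[m][:,:2]
    r=cv2.minAreaRect((P*1000).astype(np.float32)); print(nm,len(P),P.mean(0).round(4),r,np.median(X[m][:,2]).round(4))
rect(.132,.146,'oaktop'); rect(.042,.055,'stoptop'); rect(.012,.024,'board')
s=observe(); R=Ro.from_rotvec(s['orientation']); print(R.as_matrix().round(3),s['time'],s['joints'])
E
python3 -c "
import cv2
for f,(x,y,w,h) in {'t0':(260,170,130,97)}.items():
    i=cv2.imread('pics/%s.png'%f)[y:y+h,x:x+w]; cv2.imwrite('pics/tc.png',cv2.resize(i,(780,582),interpolation=cv2.INTER_CUBIC))"
```

```text
oaktop 261 [ 0.5352 -0.0982] ((535.9747924804688, -98.51234436035156), (45.07106018066406, 32.46160888671875), 14.101832389831543) 0.1397
stoptop 754 [ 0.6002 -0.0544] ((562.8582763671875, -63.26848602294922), (114.21630859375, 157.59942626953125), 13.87925910949707) 0.05
board 1989 [ 0.5426 -0.0467] ((558.0301513671875, -59.41123962402344), (233.21022033691406, 201.67543029785156), 76.02799987792969) 0.0199
[[-0.931  0.365  0.   ]
 [ 0.365  0.931  0.   ]
 [-0.     0.    -1.   ]] 0.65 [ 1.07090591e+00  2.20381222e-01  1.52647968e+00  1.25623832e-06
  1.39468614e+00 -1.26111345e-01]
```

View pics/tc.png

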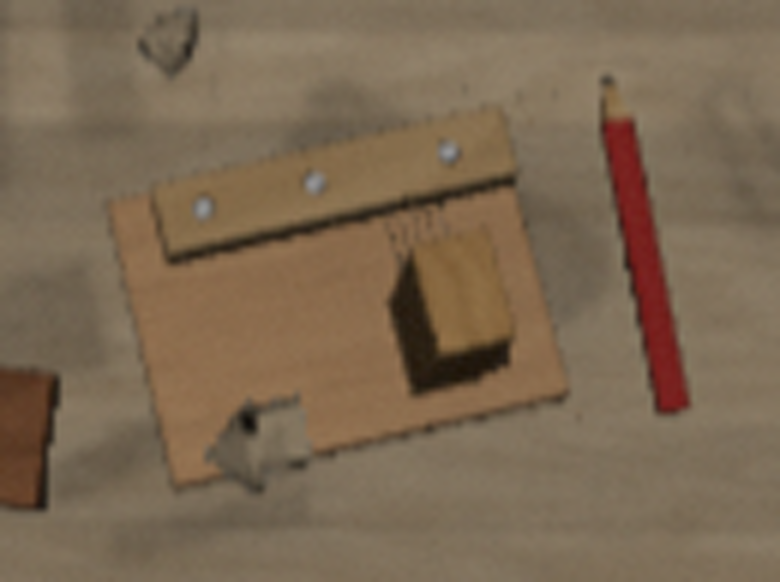

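The crop confirms the stop runs up to the right, which puts the yaw at about +14°. A grey lump, probably a shaving, sits at the board's near-left corner around (255,440), so I'll check its height.

```bash
python3 - <<'E'
from h import *
X=np.load('X0.npy')
th=np.radians(14.); Rh=np.array([[np.cos(th),-np.sin(th)],[np.sin(th),np.cos(th)]])
m=(abs(X[...,0]-.60)<.06)&(abs(X[...,1]+.057)<.13)&(X[...,2]>.044)&(X[...,2]<.055)
r=cv2.minAreaRect((X[m][:,:2]*1000).astype(np.float32)); print('stop',r)
c=X[225:252,288:322,2]; print((c[::2,::2]*1000).round(0).astype(int))
# fit hook origin: board points, hook frame extents
m=(abs(X[...,0]-.555)<.11)&(abs(X[...,1]+.057)<.115)&(X[...,2]>.013)&(X[...,2]<.06)
H=X[m][:,:2]@Rh; print('extents',np.percentile(H,[.5,99.5],axis=0))
st=m&(X[...,2]>.042)
H=X[st][:,:2]@Rh; H=H[H[:,0]>.55]; print('stop ext',np.percentile(H,[1,99],axis=0))
for o in [(.5533,-.0562)]: print('hook in hookframe',np.array(o)@Rh,'oak',np.array([.5359,-.0985])@Rh)
E
```

```text
stop ((578.3554077148438, -59.383148193359375), (82.13912200927734, 157.5770263671875), 13.678442001342773)
[[21 18 18 17 21 20 19 21 19 17 20 19 17 20 20 19 26]
 [20 19 20 18 21 19 19 20 20 18 19 20 22 20 21 21 19]
 [21 18 20 18 15 23 19 20 20 20 19 22 22 16 20 22 22]
 [22 22 22 22 19 21 21 16 20 19 20 23 20 20 20 18 19]
 [18 17 21 18 19 20 24 17 23 21 21 16 21 20 22 18 19]
 [20 20 20 22 17 20 22 21 20 21 19 23 22 18 18 21 19]
 [18 22 21 20 22 18 28 26 30 30 33 20 20 19 20 22 22]
 [18 19 16 19 23 28 32 37 34 33 36 35 20 22 18 19 20]
 [18 18 18 20 17 32 36 40 31 34 37 31 19 23 21 18 20]
 [21 17 22 20 23 33 38 38 32 35 34 34 21 22 21 18 16]
 [19 19 18 26 24 35 31 36 29 35 31 32 19  9  5  3  1]
 [21 20 19 19 22 28 34 40 33 30 14 13  3 -1  3  2  5]
 [18 23 21 21 13 18 27 32  1  3  3  1  3  0  2  2  1]
 [ 3  2  4  0  6  5  2 25  2  3  1  0  3 -1  5  2  2]]
extents [[ 0.45682844 -0.27720884]
 [ 0.59170321 -0.0991922 ]]
stop ext [[ 0.55500043 -0.27492974]
 [ 0.58746165 -0.12050006]]
hook in hookframe [ 0.52326861 -0.188386  ] oak [ 0.49615217 -0.22522007]
```

```bash
cat >> h.py <<'E'
th=np.radians(14.); Rh=np.array([[np.cos(th),-np.sin(th)],[np.sin(th),np.cos(th)]])
Rt=np.array([[Rh[0,0]*-1,Rh[0,1],0],[-Rh[1,0],Rh[1,1],0],[0,0,-1]])  # tool x=-hook x, y=hook y, z down
def delta(hx,hy,z):
    s=observe(); R=Ro.from_rotvec(s['orientation'])
    p=np.r_[Rh@[hx,hy],z]; dp=R.inv().apply(p-s['ee_pos'])/.75
    dr=(R.inv()*Ro.from_matrix(Rt)).as_rotvec()/np.pi
    print('t',round(s['time'],2),'H',(np.array(s['ee_pos'])[:2]@Rh).round(4),'z',round(s['ee_pos'][2],4),'F',np.round(s['force'],1),'d',dp.round(4),'r',dr.round(4))
E
python3 -c "
from h import *
delta(.4962,-.290,.223)"
```

```text
t 0.65 H [0.3622 0.5094] z 0.2226 F [0.4 0.3 0.7] d [-7.632e-01 -7.651e-01 -6.000e-04] r [ 0.      0.     -0.1968]
```

arm_command(
  moves=[
    [-0.763, -0.765, 0, 0, 0, -0.197, -1],
    [-0.763, -0.765, 0, 0, 0, -0.197, -1],
    [-0.763, -0.765, 0, 0, 0, -0.197, -1],
    [-0.763, -0.765, 0, 0, 0, -0.197, -1],
    [-0.763, -0.765, 0, 0, 0, -0.197, -1],
  ],
)

```text
time: 1.27
ee_pos: [0.3511, 0.2997, 0.223]
orientation: [-0.386, 3.117, 0.0]
force: [1.5, 1.1, 0.4]
opening: 0.517
grasp_force: 0.0
```

```bash
python3 -c "
from h import *
delta(.4962,-.290,.223)"
```

```text
t 1.27 H [0.4132 0.2058] z 0.223 F [1.5 1.1 0.4] d [-0.1092 -0.6613  0.    ] r [0.0001 0.0004 0.0007]
```

arm_command(
  moves=[
    [-0.109, -0.661, 0, 0, 0, 0, -1],
    [-0.109, -0.661, 0, 0, 0, 0, -1],
    [-0.109, -0.661, 0, 0, 0, 0, -1],
    [-0.109, -0.661, 0, 0, 0, 0, -1],
    [-0.109, -0.661, 0, 0, 0, 0, -1],
  ],
)

```text
time: 1.9
ee_pos: [0.4754, 0.0125, 0.2232]
orientation: [-0.383, 3.117, -0.0]
force: [1.4, 0.9, 0.3]
opening: 0.021
grasp_force: 0.0
```

```bash
python3 -c "
from h import *
delta(.4962,-.290,.223)"
```

```text
t 1.9 H [ 0.4643 -0.1029] z 0.2232 F [1.4 0.9 0.3] d [-0.0424 -0.2495  0.0004] r [-0.0001  0.0005  0.0002]
```

arm_command(
  moves=[
    [-0.042, -0.249, 0, 0, 0, 0, -1],
    [-0.042, -0.249, 0, 0, 0, 0, -1],
    [-0.042, -0.249, 0, 0, 0, 0, -1],
    [-0.042, -0.249, 0, 0, 0, 0, -1],
    [-0.042, -0.249, 0.05, 0, 0, 0, -1],
  ],
)

```text
time: 2.52
ee_pos: [0.5528, -0.1602, 0.188]
orientation: [-0.381, 3.113, -0.005]
force: [1.1, -0.2, 0.3]
opening: -0.002
grasp_force: 0.0
```

```bash
python3 -c "
from h import *
delta(.4962,-.290,.118)
get_image('top')
print(place_of('oak_top','top')[:1])"
```

```text
t 2.52 H [ 0.4976 -0.2892] z 0.188 F [ 1.1 -0.2  0.3] d [ 0.0024 -0.0007  0.0933] r [-0.0012  0.0017 -0.0002]
[{'position': [0.5288, -0.0969, 0.1386], 'conf': 0.44}]
```

arm_command(
  moves=[
    [0, 0, 0.05, 0, 0, 0, -1],
    [0, 0, 0.093, 0, 0, 0, -1],
    [0, 0, 0.093, 0, 0, 0, -1],
    [0, 0.02, 0.093, 0, 0, 0, -1],
    [0, 0.03, 0.093, 0, 0, 0, -1],
  ],
)

```text
time: 3.25
ee_pos: [0.5461, -0.1362, 0.1176]
orientation: [-0.385, 3.115, -0.002]
force: [-0.6, -0.3, 0.3]
opening: 0.006
grasp_force: 0.0
```

```bash
python3 -c "
from h import *
delta(.4962,-.215,.118)
save('scene','s1.png')"
```

```text
t 3.25 H [ 0.4969 -0.2642] z 0.1176 F [-0.6 -0.3  0.3] d [ 0.0008  0.0657 -0.0006] r [-0.0005  0.0008  0.0005]
```

View pics/s1.png

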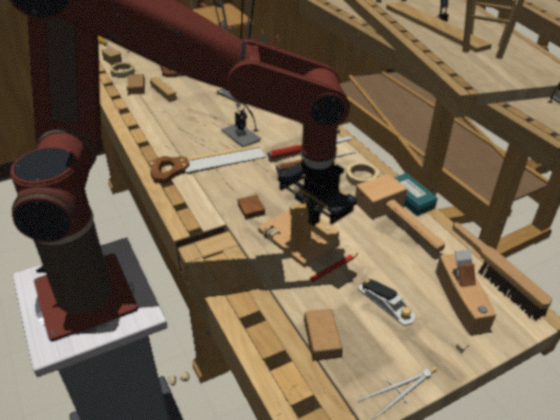

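The shut fingers are beside the oak's top, near (320,200), on the -y side and clear of the block. Now a gentle push.

arm_command(
  moves=[
    [0, 0.01, 0, 0, 0, 0, -1],
    [0, 0.02, 0, 0, 0, 0, -1],
    [0, 0.03, 0, 0, 0, 0, -1],
    [0, 0.04, 0, 0, 0, 0, -1],
    [0, 0.05, 0, 0, 0, 0, -1],
  ],
)

```text
time: 3.92
ee_pos: [0.5359, -0.1003, 0.1153]
orientation: [0.384, -3.118, -0.0]
force: [0.6, -0.3, 0.6]
opening: 0.003
grasp_force: 0.0
```

arm_command(
  moves=[
    [0, 0.01, 0, 0, 0, 0, -1],
    [0, 0.015, 0, 0, 0, 0, -1],
    [0, 0.015, 0, 0, 0, 0, -1],
    [0, 0.015, 0, 0, 0, 0, -1],
    [0, 0.015, 0, 0, 0, 0, -1],
  ],
)

```text
time: 4.55
ee_pos: [0.5334, -0.0901, 0.1154]
orientation: [-0.384, 3.118, -0.0]
force: [-0.2, -0.7, 0.8]
opening: 0.006
grasp_force: 0.0
```

```bash
python3 -c "
from h import *
delta(.4962,-.215,.118)
save('scene','s2.png')
print(place_of('oak_centre','scene')[:1])"
python3 -c "
import cv2
i=cv2.imread('pics/s2.png')[150:290,220:410]; cv2.imwrite('pics/s2c.png',cv2.resize(i,None,fx=4,fy=4,interpolation=cv2.INTER_CUBIC))"
```

```text
t 4.55 H [ 0.4957 -0.2164] z 0.1154 F [-0.2 -0.7  0.8] d [-0.0006  0.0019 -0.0034] r [-0.      0.      0.0001]
[{'position': [0.5157, -0.0205, 0.0327], 'conf': 0.77}]
```

View pics/s2c.png

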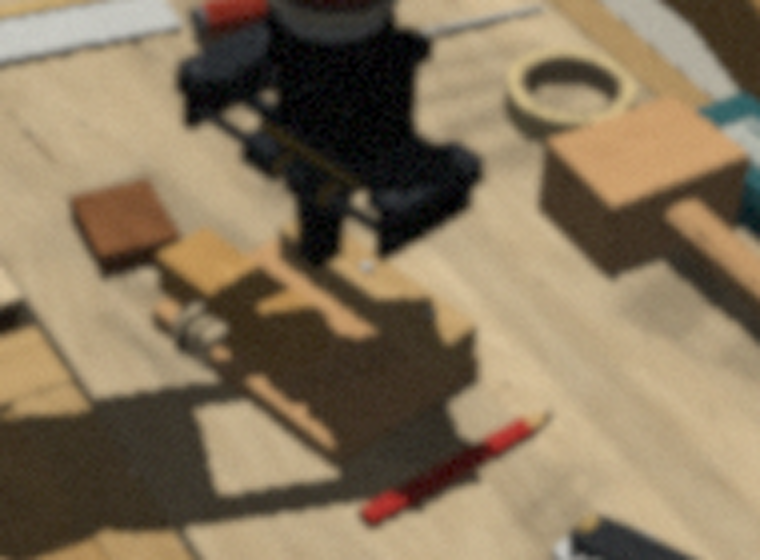

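The oak now lies along the stop, its end visible near (210,260) in the crop. I'll retreat up and to the near side with the fingers partly open, then measure it.

arm_command(
  moves=[
    [0, 0, -0.05, 0, 0, 0, 0.26],
    [0.06, 0.05, -0.06, 0, 0, 0, 0.26],
    [0.128, 0.095, -0.06, 0, 0, 0, 0.26],
    [0.128, 0.095, -0.06, 0, 0, 0, 0.26],
    [0.128, 0.095, -0.06, 0, 0, 0, 0.26],
  ],
)

```text
time: 5.28
ee_pos: [0.4238, -0.0444, 0.1612]
orientation: [-0.384, 3.116, -0.002]
force: [0.1, -0.7, 0.9]
opening: 0.489
grasp_force: 0.0
```

```bash
cat > m.py <<'E'
from h import *
import sys
p,d=save('top',sys.argv[1]); X=cloud('top',d); H=X[...,:2]@Rh
m=(H[...,0]>.43)&(H[...,0]<.552)&(H[...,1]>-.28)&(H[...,1]<-.06)&(abs(X[...,2]-.052)<.006)
P=X[m][:,:2]@Rh; r=cv2.minAreaRect((P*1000).astype(np.float32)); print(len(P),r,np.median(X[m][:,2]))
print('pct x',np.percentile(P[:,0],[2,98]),'y',np.percentile(P[:,1],[2,98]))
print([(np.array(q['position'])[:2]@Rh,q['position'][2],q['conf']) for q in place_of('oak_centre','top')[:1]])
delta(.43,-.145,.036)
i=cv2.imread('pics/'+sys.argv[1])[170:267,260:390]; cv2.imwrite('pics/c'+sys.argv[1],cv2.resize(i,(780,582),interpolation=cv2.INTER_CUBIC))
E
python3 m.py t2.png
```

```text
69 ((496.9051513671875, -119.08165740966797), (64.32276916503906, 41.09247589111328), 85.07781982421875) 0.05142414542960208
pct x [0.48291621 0.51842885] y [-0.15056387 -0.08790649]
[(array([ 0.52554842, -0.18833606]), 0.0011, 0.21)]
t 5.38 H [ 0.4011 -0.1461] z 0.1613 F [-0.1  0.2  0. ] d [-0.0383  0.0016  0.1671] r [-0.0003  0.0005  0.0001]
```

View pics/ct2.png

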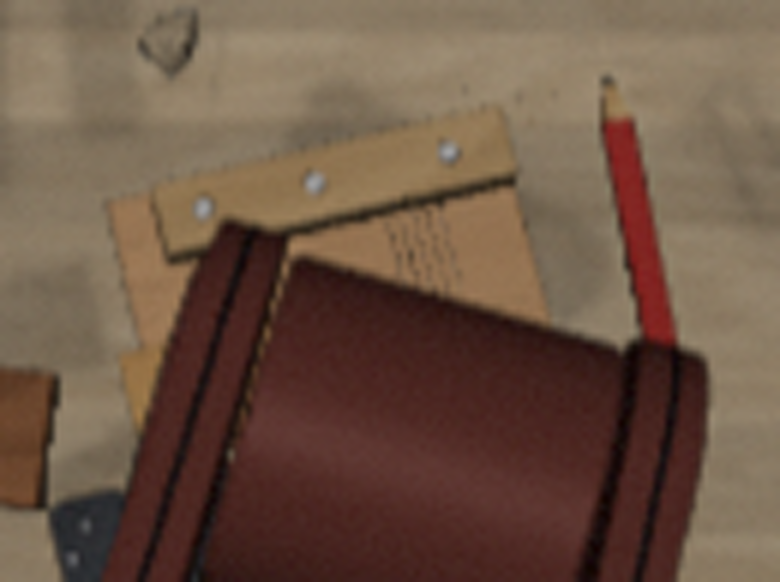

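The arm hides most of the oak from above; only its +y end shows, near (130,380). I'll use the scene camera's depth instead.

```bash
cat > m2.py <<'E'
from h import *
import sys
p,d=save('scene',sys.argv[1]); X=cloud('scene',d); H=X[...,:2]@Rh
m=(H[...,0]>.43)&(H[...,0]<.549)&(H[...,1]>-.28)&(H[...,1]<-.06)&(abs(X[...,2]-.050)<.006)
P=X[m][:,:2]@Rh; r=cv2.minAreaRect((P*1000).astype(np.float32)); print(len(P),r,np.median(X[m][:,2]))
print('pct x',np.percentile(P[:,0],[2,98]),'y',np.percentile(P[:,1],[2,98]))
for a in np.arange(-.21,-.08,.02):
    q=P[abs(P[:,1]-a)<.01]
    if len(q)>5: print(round(a,3),len(q),np.percentile(q[:,0],[4,96]).round(4))
print([(np.array(q['position'])[:2]@Rh,q['position'][2],q['conf']) for q in place_of('oak_centre','scene')[:1]])
delta(.43,-.145,.036)
i=cv2.imread('pics/'+sys.argv[1])[150:290,220:410]; cv2.imwrite('pics/c'+sys.argv[1],cv2.resize(i,None,fx=4,fy=4,interpolation=cv2.INTER_CUBIC))
E
python3 m2.py s3.png
```

```text
552 ((507.82037353515625, -168.2169189453125), (81.92698669433594, 176.84349060058594), 0.505626380443573) 0.052764920106702126
pct x [0.46807272 0.51589844] y [-0.20492431 -0.08672707]
-0.21 47 [0.4694 0.512 ]
-0.19 93 [0.4696 0.5134]
-0.17 88 [0.4695 0.5141]
-0.15 85 [0.4679 0.5127]
-0.13 87 [0.4686 0.5128]
-0.11 82 [0.4697 0.5134]
-0.09 65 [0.4683 0.5131]
[(array([ 0.49828383, -0.14433308]), 0.0343, 0.93)]
t 5.47 H [ 0.4007 -0.1459] z 0.1608 F [0.1 1.1 1.3] d [-0.0389  0.0012  0.1664] r [-0.0001  0.0001  0.0001]
```

View pics/cs3.png

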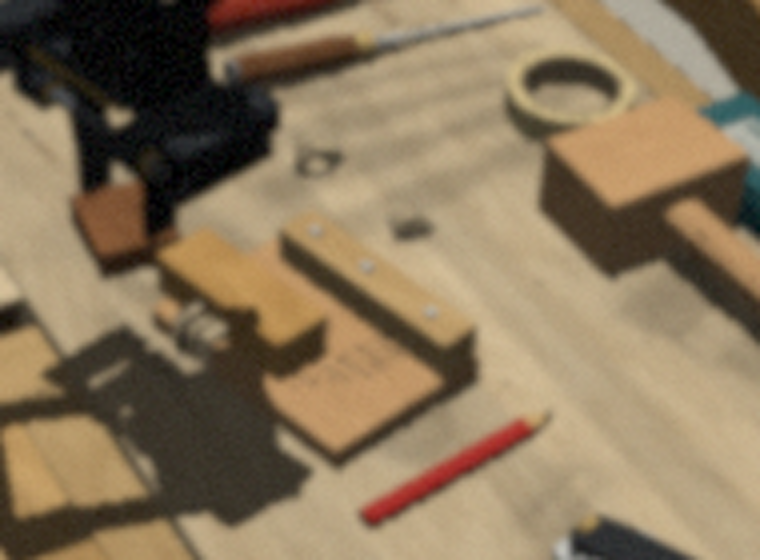

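The oak lies flat and parallel to the stop, running from (160,250) to (320,330) in the crop, with a gap of about 40 mm. Next I descend on the near side.

arm_command(
  moves=[
    [-0.038, 0, 0.08, 0, 0, 0, 0.26],
    [-0.038, 0, 0.15, 0, 0, 0, 0.26],
    [-0.038, 0, 0.166, 0, 0, 0, 0.26],
    [-0.038, 0, 0.166, 0, 0, 0, 0.26],
    [-0.045, 0, 0.166, 0, 0, 0, 0.26],
  ],
)

```text
time: 6.1
ee_pos: [0.4576, -0.0364, 0.0381]
orientation: [-0.383, 3.115, -0.002]
force: [0.5, 0.3, -0.7]
opening: 0.633
grasp_force: 0.0
```

```bash
python3 m2.py s4.png
```

```text
183 ((478.2523498535156, -177.40545654296875), (84.33683776855469, 168.10818481445312), 27.80452537536621) 0.05243313086059312
pct x [0.43144459 0.51480272] y [-0.20589776 -0.09018312]
-0.21 53 [0.4699 0.5123]
-0.19 84 [0.4683 0.511 ]
-0.17 14 [0.4306 0.5119]
-0.11 15 [0.4304 0.4559]
-0.09 15 [0.4685 0.4791]
[(array([ 0.49712208, -0.14816588]), 0.0347, 0.81)]
t 6.2 H [ 0.4359 -0.1462] z 0.0384 F [ 0.7 -0.1  0.3] d [0.0078 0.0016 0.0031] r [-0.0007  0.0014  0.0002]
```

arm_command(
  moves=[
    [-0.016, 0, 0.003, 0, 0, 0, 0.26],
    [-0.03, 0, 0.003, 0, 0, 0, 0.26],
    [-0.042, 0, 0.003, 0, 0, 0, 0.26],
    [-0.054, 0, 0.003, 0, 0, 0, 0.26],
    [-0.066, 0, 0.003, 0, 0, 0, 0.26],
  ],
)

```text
time: 6.82
ee_pos: [0.504, -0.0236, 0.0335]
orientation: [0.384, -3.117, -0.0]
force: [-0.9, -0.6, 1.3]
opening: 0.626
grasp_force: 0.6
```

arm_command(
  moves=[
    [-0.004, 0, 0, 0, 0, 0, 0.26],
    [-0.007, 0, 0, 0, 0, 0, 0.26],
    [-0.01, 0, 0, 0, 0, 0, 0.26],
    [-0.013, 0, 0, 0, 0, 0, 0.26],
    [-0.013, 0, 0, 0, 0, 0, 0.26],
  ],
)

```text
time: 7.45
ee_pos: [0.5134, -0.0215, 0.0337]
orientation: [-0.384, 3.118, -0.0]
force: [-0.0, -0.4, 0.3]
opening: 0.631
grasp_force: 0.0
```

```bash
python3 -c "
from h import *
delta(.499,-.145,.036)"
```

```text
t 7.45 H [ 0.4929 -0.145 ] z 0.0337 F [-0.  -0.4  0.3] d [-0.0081  0.     -0.003 ] r [-0.      0.0001  0.0002]
```

arm_command(
  moves=[
    [-0.002, 0, 0, 0, 0, 0, 0.26],
    [-0.004, 0, 0, 0, 0, 0, 0.26],
    [-0.005, 0, 0, 0, 0, 0, 0.26],
    [-0.006, 0, 0, 0, 0, 0, 0.26],
    [-0.007, 0, 0, 0, 0, 0, 0.26],
  ],
)

```text
time: 8.07
ee_pos: [0.5171, -0.0204, 0.0336]
orientation: [0.384, -3.115, -0.0]
force: [-8.0, -1.6, 7.1]
opening: 0.632
grasp_force: 4.0
```

arm_command(
  moves=[
    [-0.001, 0, 0, 0, 0, 0, 0.26],
    [-0.002, 0, 0, 0, 0, 0, 0.26],
    [-0.003, 0, 0, 0, 0, 0, 0.26],
    [-0.003, 0, 0, 0, 0, 0, 0.26],
    [-0.003, 0, 0, 0, 0, 0, 0.26],
  ],
)

```text
time: 8.7
ee_pos: [0.5173, -0.0202, 0.0335]
orientation: [0.383, -3.111, -0.0]
force: [-13.1, -1.9, 13.1]
opening: 0.631
grasp_force: 7.3
```

```bash
python3 m2.py s5.png
```

```text
221 ((515.0994873046875, -177.69522094726562), (64.76593780517578, 184.92637634277344), 3.9947056770324707) 0.05125410885545646
pct x [0.48460984 0.54880266] y [-0.23889231 -0.08981754]
-0.21 42 [0.5057 0.5477]
-0.19 67 [0.5053 0.5451]
-0.17 30 [0.4841 0.5048]
-0.15 6 [0.5055 0.5076]
-0.13 10 [0.5027 0.5088]
-0.11 42 [0.4843 0.5366]
-0.09 17 [0.5288 0.5406]
[]
t 8.8 H [ 0.4971 -0.1447] z 0.0335 F [-13.5  -2.7  12.4] d [ 0.0895 -0.0003 -0.0027] r [ 0.0003 -0.0022  0.0001]
```

View pics/cs5.png

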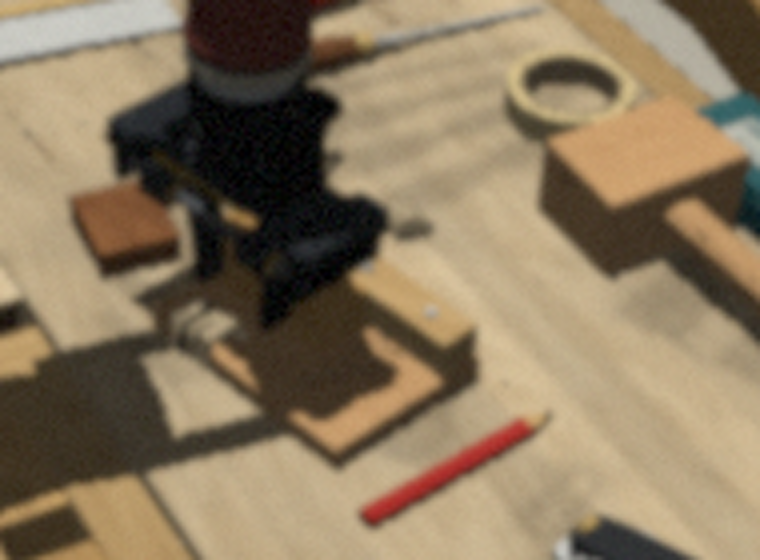

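The oak is against the stop, with about 13 N on the tool. To seat it without depending on the tool's yaw, I'll back off, shut the fingers and press once at the middle of the contact length.

arm_command(
  moves=[
    [0.02, 0, 0, 0, 0, 0, 0.26],
    [0.02, -0.017, 0, 0, 0, 0, -1],
    [0.02, -0.017, 0, 0, 0, 0, -1],
    [0.02, -0.017, 0, 0, 0, 0, -1],
    [0.02, -0.017, 0, 0, 0, 0, -1],
  ],
)

```text
time: 9.43
ee_pos: [0.5092, -0.0356, 0.0337]
orientation: [-0.384, 3.118, 0.0]
force: [0.7, -0.4, -0.4]
opening: 0.258
grasp_force: 0.0
```

arm_command(
  moves=[
    [-0.006, 0, 0, 0, 0, 0, -1],
    [-0.012, 0, 0, 0, 0, 0, -1],
    [-0.015, 0, 0, 0, 0, 0, -1],
    [-0.017, 0, 0, 0, 0, 0, -1],
    [-0.018, 0, 0, 0, 0, 0, -1],
  ],
)

```text
time: 10.05
ee_pos: [0.5207, -0.0328, 0.0336]
orientation: [0.384, -3.115, 0.0]
force: [-7.8, -3.2, 7.2]
opening: 0.004
grasp_force: 4.1
```

arm_command(
  moves=[
    [-0.001, 0, 0, 0, 0, 0, -1],
    [-0.002, 0, 0, 0, 0, 0, -1],
    [-0.002, 0, 0, 0, 0, 0, -1],
    [-0.002, 0, 0, 0, 0, 0, -1],
    [-0.002, 0, 0, 0, 0, 0, -1],
  ],
)

```text
time: 10.68
ee_pos: [0.5207, -0.0327, 0.0335]
orientation: [0.384, -3.112, 0.0]
force: [-12.0, -4.0, 9.5]
opening: 0.006
grasp_force: 6.3
```

arm_command(
  moves=[
    [0.02, 0, 0, 0, 0, 0, -1],
    [0.08, 0, 0, 0, 0, 0, -1],
    [0.08, 0, -0.08, 0, 0, 0, -1],
    [0.12, 0, -0.16, 0, 0, 0, -1],
    [0.14, 0, -0.2, 0, 0, 0, -1],
  ],
)

```text
time: 11.3
ee_pos: [0.4215, -0.0578, 0.1863]
orientation: [-0.384, 3.114, -0.002]
force: [0.6, 0.2, 0.5]
opening: 0.003
grasp_force: 0.0
```

```bash
python3 m2.py s6.png; python3 - <<'E'
from h import *
print(place_of('stop_face','scene')[:1])
E
```

```text
526 ((526.6845092773438, -174.945068359375), (185.5167999267578, 44.572261810302734), 89.99517822265625) 0.05294165530647717
pct x [0.50539197 0.54832398] y [-0.20458041 -0.0868286 ]
-0.21 38 [0.5078 0.5473]
-0.19 89 [0.506  0.5472]
-0.17 90 [0.5061 0.5468]
-0.15 80 [0.5059 0.5465]
-0.13 81 [0.5058 0.5463]
-0.11 81 [0.5068 0.5478]
-0.09 61 [0.5067 0.5471]
[(array([ 0.5330152 , -0.14474767]), 0.0372, 0.91)]
t 11.4 H [ 0.3964 -0.1591] z 0.188 F [0.8 0.1 0.2] d [-0.0434  0.0197  0.2029] r [-0.0014  0.0023  0.    ]
[{'position': [0.5838, -0.0586, 0.0327], 'conf': 0.93}]
```

View pics/cs6.png

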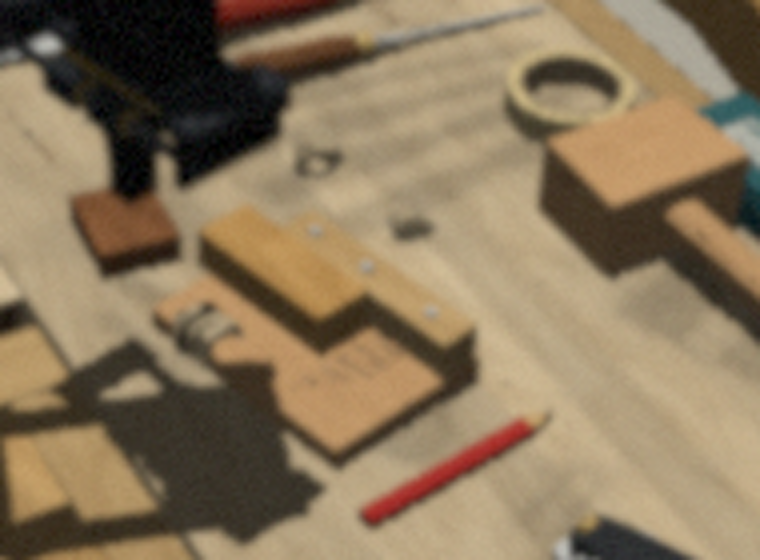

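The oak lies flat and flush with the stop from (200,240) to (370,300). Its near edge is even to about 1 mm along its length, and nothing else has moved. Handing in.

```bash
python3 -c "
from workcell import *
print(sign_off())"
```

```text
the job is handed in; nothing more can be done
None
```

The oak offcut was tipped over, lies flat on the hook's board, and was pushed snug against the stop along its length; the job was handed in at about 11.5 s of the 43 s allowed, with nothing else seen to move.

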